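# Strike one foil punch, hold the mallet ready over the next

### The job

Take the mallet and with its face knock the button of the smaller, round foil punch fully down, letting it spring back up. Then carry the mallet over the tray of bottles to the larger, square punch and finish still holding it there, head upright and centred, about a centimetre above that punch's button, ready for the next blow but without ever touching that punch. Do not knock the bottles about.

Things in the scene. Friction and masses are not known exactly. Their poses are not given: they have to be found in the camera images.
- mallet: loose mallet, 0.26 kg, standing on one striking face, handle level. Head: upright cylinder 44 mm across, 84 mm high, white nylon faces, narrower steel middle. Handle: light wood bar 20 mm wide, 26 mm high, centre line 44 mm above the lower face, reaching 132 mm from the head's axis along its own -x. Origin: centre of the lower striking face; z up the head's axis
- small_punch: smaller foil punch, fixed to the worktop: square dark base plate 64 x 64 x 12 mm, round aluminium body 48 mm in diameter, button top 90 mm above the worktop. Origin: centre of its underside
- small_punch_top (a point): centre of the top of the smaller punch's round steel button (22 mm in diameter, 90 mm above the worktop when up); moves with the button
- small_punch_button (a joint): travel of the smaller punch's button: 0 up, 0.008 m fully down; a spring pushes it up with about 5 N at the top and 10 N at the bottom
- large_punch: larger foil punch, fixed to the worktop: square dark base plate 82 x 82 x 12 mm, square aluminium body 66 x 66 mm, button top 115 mm above the worktop. Origin: centre of its underside. The two punches stand one to the left and one to the right of the tray; which is on which side varies
- large_punch_top (a point): centre of the top of the larger punch's round steel button (22 mm in diameter, 115 mm above the worktop when up, same spring)
- tray: grey tray fixed between the punches, 260 x 90 mm, 18 mm high, long side along its own x (roughly away from the robot), walls and floor 7 mm thick. Origin: centre of its underside. Three bottles stand in it in a row along its x, in varying order; the tallest reaches 157 mm above the worktop
- wash_bottle: loose white bottle, 66 mm in diameter, 150 mm high, standing in the tray. Origin: centre of its underside
- jar: loose dark blue jar, 64 mm in diameter, 115 mm high, standing in the tray. Origin: centre of its underside
- reagent_bottle: loose white bottle, 58 mm in diameter, 130 mm high, standing in the tray. Origin: centre of its underside
There are look-alikes about, which are no part of the job. Leave any pink look-alike of the mallet alone.

How it is judged:
By the outcome, as a careful person would: the job done as asked, in the order asked, and still so for the second after the job is handed in, while the arm keeps its last pose, push and grip.
It also fails if it takes over 48 s, if anything falls off the work surface, if the arm or the gripper's body presses on something with over 40 N, if the wrist force passes 120 N, or if a joint passes its speed limit or range.

### The arm

A 6-joint arm with a two-finger parallel gripper is mounted at the origin on a cart in front of the work surface, level with it; the furniture and walls round the work are solid. World frame = base frame: x ahead of the robot, y to its left, z up, the work surface at z = 0. Lengths are in mm, angles in rad, forces in N, time in s.
With the tool pointing down it reaches from about 275 to 1000 mm from the base axis. Payload 8.4 kg.
Tool frame: the origin (TCP) lies at the very end of the fingers, on their centre line; the grasp point (between the pads) lies 19 mm behind it; z points along the fingers, y is the line along which they close (so a half turn about z gives the same grasp; the last joint's range is limited). The gripper opens to 85 mm and grips with 20 to 120 N. Pads are 22 mm wide; open, the fingers measure 114 mm over their backs; the gripper's body (76 mm by 85 mm) begins 54 mm behind the grasp point. The pads swing forward as they close: fully open they stand 13 mm farther back than shut.
Start: joints at [-1.24, 0.353, 1.633, -0, 1.155, -0.002], TCP at [204.18, -590.71, 231.281] pointing down, gripper open.
Joint ranges: [-2.63, 2.63], [-0.92, 2.1], [0.06, 2.66], [-1.3, 4.44], [0, 2.69], [-3.02, 3.02]. Speed limits (rad/s): [2.22, 2.22, 2.79, 3.14, 3.14, 3.14].

### API

Orientations are given as [roll, pitch, yaw] about the fixed x, y, z axes, in that order (R = Rz(yaw) Ry(pitch) Rx(roll)).
In Python, from rig import sensors, grab_frame, camera_params, order gives the robot as it stands. The module is installed in compiled form; this text tells all that it offers.
- The arm moves only by the tool move_arm, never from a script. Its argument "motion" is a list of rows, each a list of 7 numbers: the turn, a rotation vector about the tool's x, y, z in shares of pi/2 rad (1.0 is pi/2 rad), then the shift along the tool's x, y, z in shares of 0.6 m (1.0 is 0.6 m), then the finger opening in m, from 0 to 0.0854. A call has 1 to 8 rows; each row is the pose to reach, as a shift and turn from the pose commanded when the call began, along the tool's axes at that moment; what a row does not reach only later rows make up. A row lasts 1/8 s, in which the tool goes at most 62.5 mm and 10.7 degrees, less where a joint would pass 70% of its speed; a pose out of reach is approached as far as the arm can. No shift or turn number may pass 1 either way. A call with a gripper value outside its range is refused whole. The fingers move at their own pace and stop on an object; "grip_force" is the grip in N (left out, the last holds). Time passes only in rows, so rows that repeat a pose let the fingers close. It gives the time, the measured TCP pose, the force, the opening and the grip force at its end, in the units of the state.
- sensors.sense(): the state, without advancing time (a new reading comes with each control period).
- grab_frame(name): name is "scene" or "top"; returns (picture, depth): 400x640x3 uint8, red, green, blue; 400x640 float32, mm along the optical axis (not along the pixel's ray), 0 where there is no reading.
- camera_params(name): a dict with "camera_matrix" (3x3 intrinsics, pixels), "k1" (the pictures are not rectified: a ray, as slopes to the right and down, at radius r is drawn at 1 + k1 r^2 times it, then the intrinsics apply), "world_from_camera" (4x4, takes a point from camera to world coordinates). Camera axes: x right, y down, z forward; pixel columns grow to the right and rows downward; lengths in mm; the calibration is good to about 2 mm. A picture is of the moment at which its call begins. camera_params takes no time and is no camera call.
- order.sign_off(): hands the job in; it is judged then, once.
The state is a dict: "clock": time; "qpos": joint angles; "qvel": joint speeds; "joint_efforts": joint torques, N m; "eef_pos": TCP position; "tcp_rot": TCP orientation; "contact_force": force on the tool from outside, world axes, zero at the start; "wrist_torque": the same for the moment, N m; "opening": opening from 0.0 (shut) to 1.0 (fully open); "grasp_force": force on a finger pad.
Only numpy, scipy, OpenCV 4.12 (cv2) and the standard library are available. Lean on these libraries where they do the work, as an engineer would, in place of code of your own. Each camera call takes 0.05 s, during which the arm holds its last target. There are 200 camera calls.

## Working session

There is one attempt and no reset: what is moved stays moved. The work goes in short steps, Python scripts to look and compute and a tool call to move; the robot and the scene stay as the last step left them, time stands still between calls to the robot, and variables do not carry over. Pictures are saved under pics/ and viewed, at most 10 in all, crops included, and the job is handed in when it is done.

Besides the shell and the picture viewer there is one more tool, called as a command line: name --pt "numbers of a row" for each row, then --argument value for the rest. move_arm: Moves the arm, as the interface text tells. Its arguments: {"type":"object","properties":{"motion":{"type":"array","items":{"type":"array","items":{"type":"number"}}},"grip_force":{"type":"number"}},"required":["motion"]}

```bash
mkdir -p pics
cat > h.py <<'E'
import numpy as np,cv2
from rig import sensors,grab_frame,camera_params,order
def cloud(name):
    p,d=grab_frame(name);c=camera_params(name)
    K=np.array(c["camera_matrix"],float);k1=c["k1"];T=np.array(c["world_from_camera"])
    v,u=np.mgrid[0:400,0:640]
    uv=np.stack([u,v],-1).reshape(-1,1,2).astype(np.float64)
    s=cv2.undistortPoints(uv,K,np.array([k1,0,0,0.])).reshape(400,640,2)
    P=np.dstack([s*d[...,None],d])
    W=P@T[:3,:3].T+T[:3,3]
    W[d==0]=np.nan
    return p,d,W
E
python3 - <<'E'
from h import *
s=sensors.sense();print(s)
for n in("scene","top"):
    p,d,W=cloud(n);cv2.imwrite(f"pics/{n}0.png",p[...,::-1]);np.savez(f"{n}0.npz",p=p,d=d,W=W)
    print(n,camera_params(n))
E
```

```text
{'clock': 0.0, 'qpos': array([-1.24043612e+00,  3.53661100e-01,  1.63411920e+00,  1.03059544e-06,
        1.15522113e+00, -2.38342552e-03]), 'qvel': array([-0.00110743, -0.00121365,  0.00101129, -0.00023765,  0.00194347,
       -0.00123282]), 'joint_efforts': array([ 4.86019417e-03, -6.05248260e+01, -3.42071700e+01,  3.44057344e-04,
        9.53907816e-03,  5.95642618e-06]), 'eef_pos': array([ 204.0042743 , -590.26544679,  230.55999043]), 'tcp_rot': array([-3.14018388e+00, -4.30001288e-06,  3.32743210e-01]), 'contact_force': array([ 0.284938  , -0.59928259, -0.25994363]), 'wrist_torque': array([ 0.04667006, -0.01088562,  0.00715467]), 'grasp_force': 0.0, 'opening': 1.0004600937301837}
scene {'camera_matrix': array([[400.34863872,   0.        , 322.38641459],
       [  0.        , 400.34863872, 201.35537153],
       [  0.        ,   0.        ,   1.        ]]), 'k1': -0.002653590225114303, 'world_from_camera': array([[-8.94975567e-01, -2.08174146e-01,  3.94565912e-01,
         9.74568156e+01],
       [-4.46014958e-01,  4.36280054e-01, -7.81492400e-01,
         9.31463819e+02],
       [-9.45472405e-03, -8.75398903e-01, -4.83308772e-01,
         6.56982588e+02],
       [ 0.00000000e+00,  0.00000000e+00,  0.00000000e+00,
         1.00000000e+00]])}
top {'camera_matrix': array([[408.16607056,   0.        , 313.48460681],
       [  0.        , 408.16607056, 202.33554835],
       [  0.        ,   0.        ,   1.        ]]), 'k1': -0.08777864172031796, 'world_from_camera': array([[-2.62250727e-02, -9.90983527e-01,  1.31392140e-01,
         4.18104978e+02],
       [-9.99647440e-01,  2.54513938e-02, -7.56449183e-03,
         2.35706867e+01],
       [ 4.15217370e-03, -1.31544196e-01, -9.91301611e-01,
         1.31672899e+03],
       [ 0.00000000e+00,  0.00000000e+00,  0.00000000e+00,
         1.00000000e+00]])}
```

View pics/scene0.png

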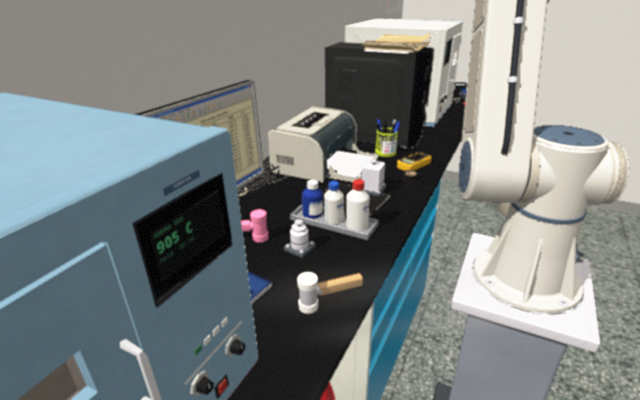

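View pics/top0.png

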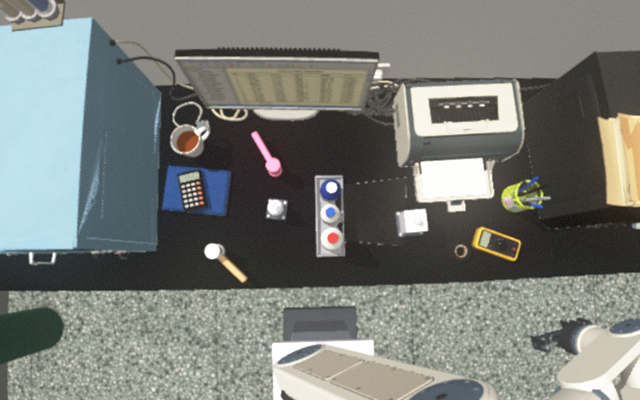

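The top view shows the mallet head at about (214,251) with its handle running to (243,279), the small punch at (277,208), and the tray at (331,216). The large punch is at (411,222) and the pink look-alike at (272,165). The scene view shows the same layout.

Run:
```python
from h import *
D={n:np.load(n+"0.npz") for n in("scene","top")}
Wt=D["top"]["W"]
for n,(u,v) in dict(mal=(214,251),hend=(243,279),small=(277,208),tray=(331,216),large=(411,222),red=(332,239),blue=(331,188),mid=(331,213)).items(): print(n,Wt[v,u].round(1))
def sel(n,c,r,z0,z1):
    W=D[n]["W"].reshape(-1,3);m=(np.hypot(W[:,0]-c[0],W[:,1]-c[1])<r)&(W[:,2]>z0)&(W[:,2]<z1);return W[m]
for lab,uv,r,bands in(("mal",(214,251),60,[(75,95),(34,62)]),("small",(277,208),50,[(3,20),(50,75),(80,100)]),("large",(411,222),60,[(3,20),(60,100),(107,125)])):
    c=Wt[uv[1],uv[0]]
    for n in D:
        for b in bands:
            q=sel(n,c,r,*b)
            if len(q)>4:
                rc=cv2.minAreaRect(q[:,:2].astype(np.float32))
                print(lab,n,b,len(q),"mean",q.mean(0).round(1),"zmax",q[:,2].max().round(1),"rect",np.round(rc[0],1),np.round(rc[1],1),round(rc[2],1))
# handle
c=Wt[251,214];
for n in D:
    q=sel(n,c,170,25,75);q=q[np.hypot(*(q[:,:2]-c[:2]).T)>35]
    q=q[q[:,1]<c[1]+20]; q=q[(q[:,0]<c[0]+30)]
    print(n,len(q),q.min(0).round(),q.max(0).round())
    if len(q)>5:
        print(cv2.fitLine(q[:,:2].astype(np.float32),cv2.DIST_HUBER,0,.01,.01).ravel(), np.percentile(q[:,2],[10,50,90]))
# everything tall in the working region
W=Wt;print("max height on y -330..350, x<620", )
for y in range(-340,360,40):
    m=(W[...,1]>y)&(W[...,1]<y+40)
    print(y,[int(np.nanmax(np.where(m&(W[...,0]>x)&(W[...,0]<x+50),W[...,2],-9))) for x in range(200,800,50)])
```

```text
mal [441.2 318.3  82.5]
hend [354.7 235.   58.3]
small [566.3 125.1  89.7]
tray [533.  -35.2 138.2]
large [ 512.5 -278.1   96.7]
red [465.5 -34.8 160.3]
blue [618.1 -38.7 121.5]
mid [542.2 -35.7 134. ]
mal scene (75, 95) 236 mean [438.5 333.6  81.4] zmax 84.3 rect [440.2 331.4] [41.5 42.4] 59.1
mal scene (34, 62) 382 mean [416.9 319.2  48.2] zmax 61.3 rect [420.3 316.1] [85.5 25.3] 55.5
mal top (75, 95) 158 mean [442.1 323.5  83. ] zmax 88.6 rect [442.3 323.5] [39.5 41.9] 34.2
mal top (34, 62) 101 mean [416.4 295.1  52.7] zmax 61.0 rect [421.  300.4] [64.5 24.1] 36.4
small scene (3, 20) 213 mean [561.  150.7  10.4] zmax 20.0 rect [569.6 140.7] [63.4 65.4] 82.6
small scene (50, 75) 192 mean [565.4 148.   63.8] zmax 74.8 rect [568.  144.1] [44.4 40.8] 26.0
small scene (80, 100) 41 mean [569.4 141.5  86.4] zmax 90.6 rect [569.8 140.2] [19.2 20.1] 26.3
small top (3, 20) 218 mean [566.3 127.4  10.8] zmax 19.6 rect [567.4 127.2] [91.6 92.5] 69.9
small top (50, 75) 126 mean [570.1 131.   66.3] zmax 74.9 rect [572.4 133.2] [46.1 46.1] 70.1
small top (80, 100) 40 mean [572.5 133.6  88.8] zmax
[... 1134 characters left out ...]
, 11, 10, 9, 6, 9]
-180 [769, 868, 8, 7, 7, 10, 11, 9, 11, 9, 8, 8]
-140 [835, 854, 6, 6, 7, 15, 11, 13, 10, 8, 6, 9]
-100 [809, -9, 9, 8, 114, 120, 100, 92, 97, 22, 6, 10]
-60 [751, -9, 5, 7, 130, 162, 140, 140, 128, 90, 8, 8]
-20 [699, -9, 6, 7, 117, 129, 138, 109, 99, 22, 6, 6]
20 [-9, -9, 6, 5, 6, 8, 8, 7, 6, 5, 7, 6]
60 [-9, -9, 5, 5, 7, 6, 6, 13, 6, 7, 6, 6]
100 [-9, -9, 5, 6, 5, 6, 52, 95, 15, 88, 89, 6]
140 [-9, -9, 5, 7, 6, 6, 44, 89, 18, 90, 88, 61]
180 [-9, -9, 5, 6, 5, 5, 6, 7, 5, 5, 7, 61]
220 [-9, -9, 55, 62, 6, 8, 6, 6, 7, 5, 6, 5]
260 [-9, -9, 5, 61, 60, 4, 5, 17, 16, 20, 13, 5]
300 [-9, -9, 7, 5, 88, 88, 6, 17, 18, 19, 15, 5]
340 [-9, -9, 4, 5, 85, 80, 4, 32, 33, 30, 26, 97]
```

Run:
```python
from h import *
D={n:np.load(n+"0.npz") for n in("scene","top")}
for n in D:
    W=D[n]["W"];m=(abs(W[...,2])<25)&(W[...,0]>330)&(W[...,0]<700)&(W[...,1]>-220)&(W[...,1]<-100)
    q=W[m];A=np.c_[q[:,:2]-[500,-160],np.ones(len(q))];print(n,"table right",len(q),np.median(q[:,2]),np.linalg.lstsq(A,q[:,2],rcond=None)[0])
    m=(abs(W[...,2])<25)&(W[...,0]>330)&(W[...,0]<520)&(W[...,1]>30)&(W[...,1]<220);print("left",np.median(W[m][:,2]))
# triangulate top-face centres: reproject rect centre from each camera's cloud back to pixel ray, intersect
def ray(n,P):
    T=camera_params(n)["world_from_camera"];o=T[:3,3];d=np.array(P)-o;return o,d/np.linalg.norm(d)
for lab,a,b in(("mallet",(440.2,331.4,82.5),(442.3,323.5,83)),("small",(569.8,140.2,88.5),(572.5,134.2,89)),("large",(512.4,-283.8,112.5),(516.9,-289.6,115.4)),):
    o1,d1=ray("scene",a);o2,d2=ray("top",b)
    s=np.linalg.lstsq(np.c_[d1,-d2],o2-o1,rcond=None)[0]
    p,q=o1+s[0]*d1,o2+s[1]*d2;print(lab,p.round(1),q.round(1),"gap",np.linalg.norm(p-q).round(1))
ims=[]
for n,r in(("scene",[(262,312,215,265),(283,333,262,312),(355,405,165,215)]),("top",[(252,302,183,233),(189,239,226,276),(386,436,197,247)])):
    p=D[n]["p"][...,::-1]
    ims.append(np.hstack([cv2.resize(p[c:d,a:b],(250,250),interpolation=cv2.INTER_CUBIC) for a,b,c,d in r]))
cv2.imwrite("pics/crops.png",np.vstack(ims))
```

```text
scene table right 971 -2.129869943743074 [ 1.19124802e-02 -3.46680483e-06 -9.69044562e-01]
left -2.1774746441881234
top table right 4199 2.2735125676283587 [6.89700568e-03 1.51278653e-03 2.21193269e+00]
left -0.43176185482388973
mallet [443.6 325.5  76.9] [442.4 325.   76.7] gap 1.2
small [573.1 134.6  84.5] [573.1 134.6  84.5] gap 0.1
large [ 515.2 -292.1  108.8] [ 517.4 -291.3  108.8] gap 2.3
```

View pics/crops.png

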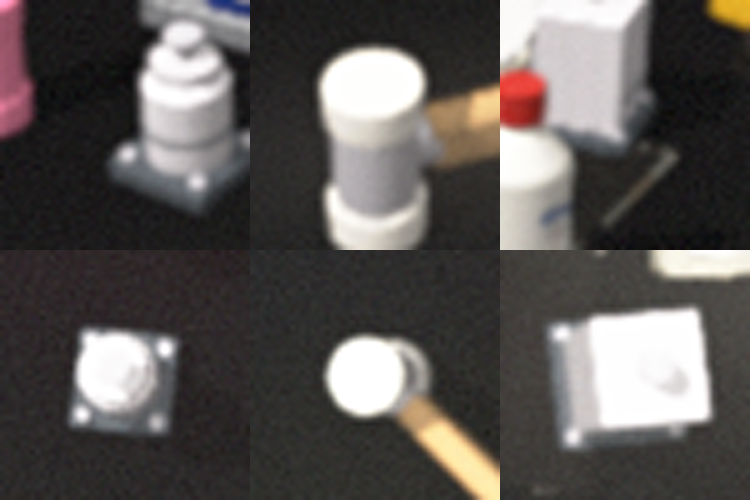

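The enlarged crops show the small punch's button at scene pixel (299,222), the mallet's top disc at scene pixel (307,278) and top pixel (212,251), and the large punch's button near top pixel (412,221). The heights come out within a few mm of the stated ones. The handle runs at yaw ≈ 46°. I'll move above the handle now.

The rows are not in the units I measure in: shifts go in shares of 0.6 m and turns go in shares of pi/2 rad. I convert before sending: -0.468 m / 0.6 = -0.78, 0.454 m / 0.6 = 0.7567, -0.473 rad / 1.5708 = -0.3011.

move_arm --pt "0 0 -0.3011 0.7567 -0.78 -0.1 0.085" --pt "0 0 -0.3011 0.7567 -0.78 -0.1 0.085" --pt "0 0 -0.3011 0.7567 -0.78 -0.1 0.085" --pt "0 0 -0.3011 0.7567 -0.78 -0.1 0.085" --pt "0 0 -0.3011 0.7567 -0.78 -0.1 0.085" --pt "0 0 -0.3011 0.7567 -0.78 -0.1 0.085" --pt "0 0 -0.3011 0.7567 -0.78 -0.1 0.085" --pt "0 0 -0.3011 0.7567 -0.78 -0.1 0.085"

```text
clock: 1.1
eef_pos: [415.5, -137.8, 277.3]
tcp_rot: [3.141, -0.0, 0.806]
contact_force: [1.1, -0.4, 0.5]
opening: 0.99
grasp_force: 0.0
```

```bash
cat >> h.py <<'E'
def to(x,y,z,yaw_deg):
    s=sensors.sense();from scipy.spatial.transform import Rotation as R
    Rc=R.from_euler("xyz",s["tcp_rot"]);Rt=R.from_euler("xyz",[np.pi,0,np.radians(yaw_deg)])
    d=Rc.inv().apply(np.array([x,y,z])-s["eef_pos"])/1000
    print("t",s["clock"],"pos",s["eef_pos"].round(1),"rot",s["tcp_rot"].round(4),"F",s["contact_force"].round(1),"q",s["qpos"].round(2))
    print("row",(Rc.inv()*Rt).as_rotvec().round(4),d.round(4),"dist rows",np.linalg.norm(d)/.0625)
E
python3 -c "
from h import *
to(408,288,150,46.2)"
```

```text
t 1.1 pos [ 415.5 -137.8  277.3] rot [ 3.1412e+00 -1.0000e-04  8.0560e-01] F [ 1.1 -0.4  0.5] q [-0.32  0.    1.96 -0.    1.18  0.44]
row [ 0.0003 -0.0001 -0.0007] [ 0.3019 -0.3003  0.1273] dist rows 7.11126295728271
```

move_arm --pt "0 0 0 0.5033 -0.5 0.2117 0.085" --pt "0 0 0 0.5033 -0.5 0.2117 0.085" --pt "0 0 0 0.5033 -0.5 0.2117 0.085" --pt "0 0 0 0.5033 -0.5 0.2117 0.085" --pt "0 0 0 0.5033 -0.5 0.2117 0.085" --pt "0 0 0 0.5033 -0.5 0.2117 0.085" --pt "0 0 0 0.5033 -0.5 0.2117 0.085" --pt "0 0 0 0.5033 -0.5 0.2117 0.085"

```text
clock: 2.1
eef_pos: [406.9, 288.8, 148.7]
tcp_rot: [-3.141, 0.001, 0.81]
contact_force: [0.1, -0.9, 0.1]
opening: 1.001
grasp_force: 0.0
```

Run:
```python
from h import *
to(408,288,25,46.2)
ims=[]
for n,(a,b,c,d) in(("scene",(250,410,180,330)),("top",(160,320,180,330))):
    p,dd,W=cloud(n);np.savez(f"{n}1.npz",p=p,d=dd,W=W);ims.append(cv2.resize(p[c:d,a:b,::-1],None,fx=2.5,fy=2.5,interpolation=cv2.INTER_CUBIC))
cv2.imwrite("pics/a1.png",np.hstack(ims))
```

```text
t 2.1 pos [406.9 288.8 148.7] rot [-3.1408e+00  1.3000e-03  8.0960e-01] F [ 0.1 -0.9  0.1] q [0.61 0.26 1.98 0.   0.91 1.37]
row [-0.0007  0.0013  0.0032] [0.0003 0.0015 0.1237] dist rows 1.9790086543977508
```

View pics/a1.png

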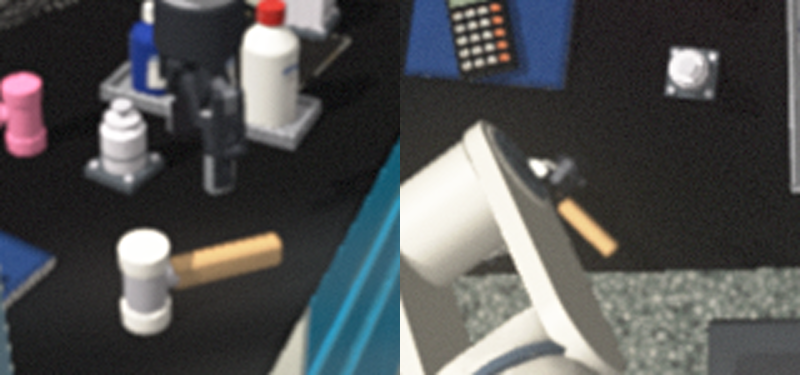

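The gripper hangs over the handle in both views, with its fingers straddling it and the head clear. I'll descend and look at the force.

To row units: 0.124 m / 0.6 = 0.2067, 0.105 m / 0.6 = 0.175.

move_arm --pt "0 0 0 0 0.0017 0.0833 0.085" --pt "0 0 0 0 0.0017 0.1417 0.085" --pt "0 0 0 0 0.0017 0.175 0.085" --pt "0 0 0 0 0.0017 0.2067 0.085" --pt "0 0 0 0 0.0017 0.2067 0.085"

```text
clock: 2.82
eef_pos: [408.0, 283.3, 25.6]
tcp_rot: [-3.141, 0.002, 0.804]
contact_force: [-1.3, -0.8, -0.7]
opening: 0.996
grasp_force: 0.0
```

Run:
```python
from h import *
to(408,288,25,46.2)
p,dd,W=cloud("scene")
cv2.imwrite("pics/a2.png",cv2.resize(p[200:330,260:400,::-1],None,fx=4,fy=4,interpolation=cv2.INTER_CUBIC))
```

```text
t 2.825 pos [408.  283.3  25.6] rot [-3.1412e+00  2.5000e-03  8.0420e-01] F [-1.3 -0.8 -0.7] q [ 0.6   0.46  2.05 -0.    0.63  1.37]
row [-0.0003  0.0025 -0.0021] [ 0.0033 -0.0033  0.0006] dist rows 0.07567504298552785
```

View pics/a2.png

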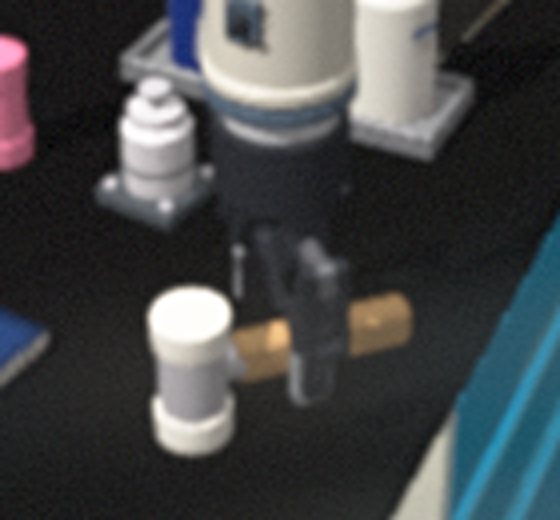

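The picture shows the fingers straddling the handle at about (320,340), roughly mid-handle, with a clear gap to the head at (192,370). I'll shift 6 mm toward the head and close.

To row units: 0.006 m / 0.6 = 0.01, -0.001 m / 0.6 = -0.0017.

move_arm --pt "0 0 0 0.01 -0.0017 0 0.085" --pt "0 0 0 0.01 -0.0017 0 0.0" --pt "0 0 0 0.01 -0.0017 0 0.0" --pt "0 0 0 0.01 -0.0017 0 0.0" --pt "0 0 0 0.01 -0.0017 0 0.0" --pt "0 0 0 0.01 -0.0017 0 0.0" --pt "0 0 0 0.01 -0.0017 0 0.0" --pt "0 0 0 0.01 -0.0017 0 0.0" --grip_force 110

```text
clock: 3.88
eef_pos: [411.8, 290.3, 26.3]
tcp_rot: [-3.141, 0.0, 0.806]
contact_force: [-2.3, -0.8, 5.3]
opening: 0.218
grasp_force: 106.4
```

Run:
```python
from h import *
print(sensors.sense())
to(408,288,160,46.2)
```

```text
{'clock': 3.875, 'qpos': array([6.10903623e-01, 4.68383443e-01, 2.03518329e+00, 1.91133860e-04,
       6.38243113e-01, 1.37577862e+00]), 'qvel': array([-0.0022282 ,  0.00058478,  0.00084804,  0.00101491, -0.00198834,
       -0.00013368]), 'joint_efforts': array([-4.28318046e-01, -5.16327488e+01, -1.97786218e+01, -1.79083748e-01,
       -5.46178278e-01,  5.89270931e-03]), 'eef_pos': array([411.80320993, 290.25012258,  26.314077  ]), 'tcp_rot': array([-3.14143888e+00,  1.91018657e-04,  8.05767825e-01]), 'contact_force': array([-2.25663941, -0.76417195,  5.31903864]), 'wrist_torque': array([ 0.00403603,  0.27571143, -0.00381021]), 'grasp_force': 106.42252206802368, 'opening': 0.21830820606132356}
t 3.875 pos [411.8 290.3  26.3] rot [-3.1414e+00  2.0000e-04  8.0580e-01] F [-2.3 -0.8  5.3] q [0.61 0.47 2.04 0.   0.64 1.38]
row [-0.0002  0.0002 -0.0006] [-0.0043 -0.0012 -0.1337] dist rows 2.140143006311773
```

The grip is firm. The lower face sits 26.3 mm below the TCP. Next I'll lift and move to hover over the small punch.

move_arm --pt "0 0 0 0 0 -0.05 0.0" --pt "0 0 0 0 0 -0.1333 0.0" --pt "0 0 0 0 0 -0.2 0.0" --pt "0 0 0 -0.02 0.0917 -0.2 0.0" --pt "0 0 0 -0.04 0.1833 -0.2 0.0" --pt "0 0 0 -0.06 0.275 -0.2 0.0" --pt "0 0 0 -0.0783 0.3733 -0.2 0.0" --pt "0 0 0 -0.0783 0.3733 -0.2 0.0"

```text
clock: 4.88
eef_pos: [542.9, 97.9, 145.8]
tcp_rot: [3.141, 0.0, 0.802]
contact_force: [-0.1, 0.4, -2.6]
opening: 0.218
grasp_force: 107.7
```

move_arm --pt "0 0 0 0 0 0 0.0" --pt "0 0 0 0 0 0 0.0"

```text
clock: 5.12
eef_pos: [540.0, 102.1, 145.7]
tcp_rot: [-3.141, 0.001, 0.807]
contact_force: [-0.3, -0.2, -2.5]
opening: 0.213
grasp_force: 107.7
```

Run:
```python
from h import *
to(540.8,100.9,136,46.2)
ims=[]
for n,(a,b,c,d) in(("scene",(240,360,150,270)),("top",(220,340,150,270))):
    p,dd,W=cloud(n);np.savez(f"{n}2.npz",p=p,d=dd,W=W);ims.append(cv2.resize(p[c:d,a:b,::-1],(400,400),interpolation=cv2.INTER_CUBIC))
cv2.imwrite("pics/a3.png",np.hstack(ims))
```

```text
t 5.125 pos [540.  102.1 145.7] rot [-3.1408e+00  8.0000e-04  8.0700e-01] F [-0.3 -0.2 -2.5] q [0.18 0.34 1.87 0.   0.93 0.95]
row [-0.0008  0.0008  0.0007] [-0.0003  0.0014  0.0097] dist rows 0.15761703197350965
```

View pics/a3.png

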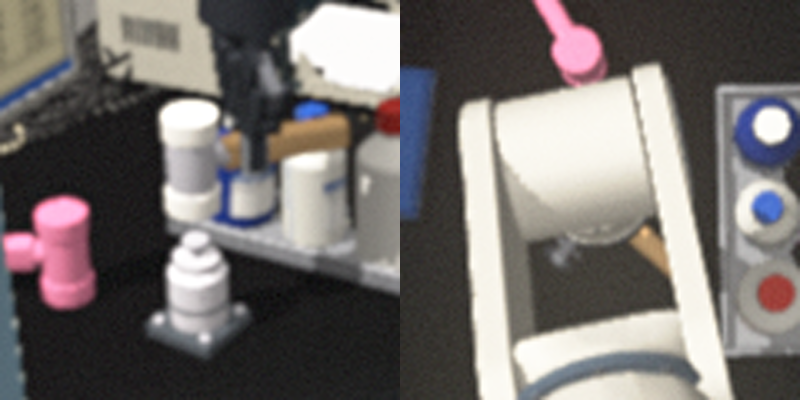

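The scene view shows the head above the button, with its axis at column 190 and the button at 197 (crop pixels). It's a few mm off. The arm hides it from the top camera, so I'll measure the relative offset in the scene camera.

Run:
```python
from h import *
d0=np.load("scene0.npz");d2=np.load("scene2.npz")
W=d2["W"];p=d2["p"].astype(int)
# depth: top of head & button
def rc(W,c,r,z0,z1):
    q=W.reshape(-1,3);q=q[(np.hypot(q[:,0]-c[0],q[:,1]-c[1])<r)&(q[:,2]>z0)&(q[:,2]<z1)]
    R=cv2.minAreaRect(q[:,:2].astype(np.float32));print(len(q),"z",np.percentile(q[:,2],[5,50,95]).round(1),np.round(R[0],1),np.round(R[1],1))
rc(W,(570,140),40,197,215);rc(W,(570,140),40,192,215);rc(W,(570,140),40,83,96);rc(W,(570,140),40,85,96);rc(d0["W"],(570,140),40,83,96)
# rays: bright blob extents
c=camera_params("scene");K=c["camera_matrix"];T=c["world_from_camera"]
def at(u,v,z):
    s=cv2.undistortPoints(np.array([[[u,v]]],float),K,np.array([c["k1"],0,0,0.])).ravel()
    d=T[:3,:3]@np.r_[s,1];o=T[:3,3];return (o+d*(z-o[2])/d[2])
g=p.min(2)
for v in range(178,232,2):
    row=g[v,280:318];print(v," ".join(f"{x:3d}" for x in row))
for lab,u,v,z in(("headtop",190,114,203.4),("button",197,240,90)):
    print(lab,at(240+u*.3-.35,150+v*.3-.35,z))
```

```text
137 z [198.2 201.1 210.2] [564.9 134.4] [57.7 45.9]
167 z [193.5 200.7 209.6] [565.  134.2] [57.9 45.9]
38 z [83.8 86.7 88.7] [570.1 140.5] [21.6 20.5]
30 z [85.4 87.5 88.8] [570.2 140. ] [21.6 19.6]
34 z [84.9 87.7 89.3] [569.8 140.2] [19.2 20.1]
178  47  47  51  45  42  42  39  28  23  23  16  20  17  21  28  34  40  42  36  50  67  75  85  94 106 106  81  48  41  45  46  37  38  36  37  46  52  54
180  61  45  31  31  26  28  22  27  24  45  86 126 149 184 210 220 222 222 220 215 201 176 149 105  62  33  32  34  42  45  43  47  46  43  44  45  47  43
182  27  27  30  28  22  20  27  47 113 194 249 255 255 255 255 255 255 255 255 255 255 255 255 255 229 130  50  43  46  41  38  43  45  41  42  45  46  41
184  28  30  22  20  32  21  34 102 215 255 255 255 255 254 254 254 254 254 254 254 254 255 255 255 255 177  89  96 102  77  51  41  44  41  40  42  44  36
186  28  26  23  23  20  21  39 101 201 255 255 255 255 255 255 255 255 255 255 255 255 255 255 238 184 106  89 151 186 147  93  62  44  44  46  43  39  32
188  26  28  33  35  24  23  29  80 164 232 242 244 245 245 244 242 240 
[... 2756 characters left out ...]
 27  23  26  22  24  26  34  66 135 189 227 234 225 207 191 171 158 155 164 165 141  98  64  68  78  91 103 117 121 122 126 127 131 130
226  20  23  20  25  21  17  20  19  15  17  56 139 233 255 255 253 248 228 189 166 182 210 219 229 225 186 109  40  20  23  26  34  45  55  63  72  83  96
228  18  12  15  17  15  16  19  24   9  28  78 152 225 248 252 252 253 252 252 251 253 253 252 247 231 183 138  96  49  20  24  24  21  24  30  19  24  31
230  16  16  14  16  17  18  22  13  24  81 182 248 246 233 229 233 237 236 237 234 223 205 183 160 151 161 179 169 107  38  24  26  28  25  29  25  30  29
headtop [568.16493946 143.65877497 203.4       ]
button [567.33927709 142.99660161  90.        ]
```

The offset between head axis and button is about 1 mm, so it's well centred. I'll strike down and read the force at the bottom.

move_arm --pt "0 0 0 0 0 0.0333 0.0" --pt "0 0 0 0 0 0.0467 0.0" --pt "0 0 0 0 0 0.0567 0.0" --pt "0 0 0 0 0 0.0625 0.0" --pt "0 0 0 0 0 0.0625 0.0"

```text
clock: 5.85
eef_pos: [540.9, 101.5, 109.0]
tcp_rot: [-3.141, -0.0, 0.806]
contact_force: [-4.6, 0.3, 5.9]
opening: 0.218
grasp_force: 109.3
```

Run:
```python
from h import *
s=sensors.sense();print(s["wrist_torque"],s["contact_force"]);to(540,102.1,146,46.2)
p,d,W=cloud("scene");np.savez("scene3.npz",p=p,W=W);cv2.imwrite("pics/a4.png",cv2.resize(p[150:270,240:360,::-1],(480,480),interpolation=cv2.INTER_CUBIC))
```

```text
[0.26634376 0.68057909 0.15900017] [-4.6099864   0.2732206   5.85117904]
t 5.85 pos [540.9 101.5 109. ] rot [-3.1412e+00 -1.0000e-04  8.0590e-01] F [-4.6  0.3  5.9] q [0.18 0.39 1.9  0.   0.86 0.95]
row [-0.0004 -0.0001 -0.0004] [-0.0002 -0.0011 -0.037 ] dist rows 0.5916067635690181
```

View pics/a4.png

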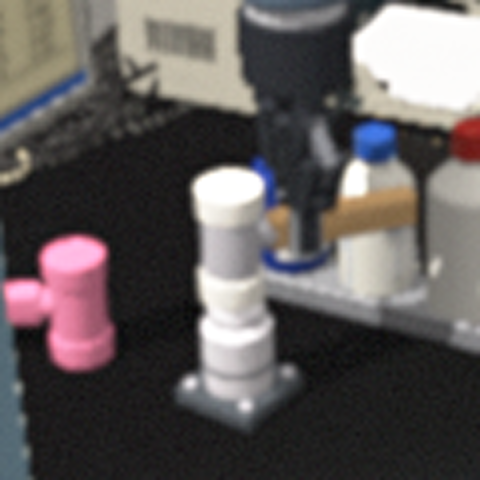

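The head sits centred on the button and has pushed it partway down, at about 8.4 N. I'll press on to the stop.

To row units: 0.0015 m / 0.6 = 0.0025.

move_arm --pt "0 0 0 0 0 0.0025 0.0" --pt "0 0 0 0 0 0.0025 0.0"

```text
clock: 6.15
eef_pos: [541.1, 101.4, 108.1]
tcp_rot: [3.142, -0.001, 0.806]
contact_force: [-5.8, 0.2, 9.3]
opening: 0.207
grasp_force: 110.1
```

To row units: 0.0012 m / 0.6 = 0.002.

move_arm --pt "0 0 0 0 0 0.002 0.0" --pt "0 0 0 0 0 0.002 0.0"

```text
clock: 6.4
eef_pos: [541.1, 101.2, 107.8]
tcp_rot: [3.141, -0.0, 0.806]
contact_force: [-10.5, -2.1, 20.0]
opening: 0.218
grasp_force: 111.8
```

The force rose sharply to 22 N, so the button is on its stop. I'll lift up.

move_arm --pt "0 0 0 0 0 -0.02 0.0" --pt "0 0 0 0 0 -0.0667 0.0" --pt "0 0 0 0 0 -0.1333 0.0" --pt "0 0 0 0 0 -0.2 0.0" --pt "0 0 0 0 0 -0.25 0.0" --pt "0 0 0 0 0 -0.25 0.0" --pt "0 0 0 0 0 -0.25 0.0"

```text
clock: 7.28
eef_pos: [540.4, 101.1, 254.8]
tcp_rot: [-3.141, 0.001, 0.806]
contact_force: [-1.1, 0.2, -3.2]
opening: 0.216
grasp_force: 108.1
```

Run:
```python
from h import *
to(485,-323,260,46.2)
p,d,W=cloud("scene");np.savez("scene4.npz",p=p,W=W);cv2.imwrite("pics/a5.png",cv2.resize(p[100:250,240:440,::-1],(800,600),interpolation=cv2.INTER_CUBIC))
```

```text
t 7.275 pos [540.4 101.1 254.8] rot [-3.141e+00  1.000e-03  8.058e-01] F [-1.1  0.2 -3.2] q [ 0.18  0.21  1.77 -0.    1.16  0.95]
row [-0.0006  0.001  -0.0006] [-0.3443  0.2537 -0.0051] dist rows 6.843562112095684
```

View pics/a5.png

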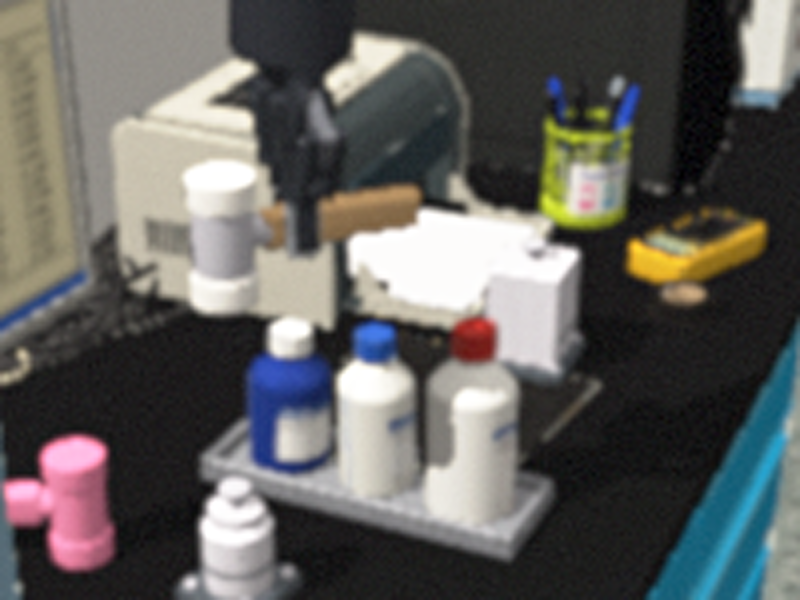

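The small punch's button is back up at (237,490). The mallet is upright in the grip, the bottles are undisturbed, and the large punch's button is at (537,245). Next I'll measure the large punch over several frames.

Run:
```python
from h import *
for n in("top","scene"):
    F=[cloud(n) for _ in range(6)]
    D=np.median([f[1] for f in F],0);P=np.mean([f[0] for f in F],0)
    W=np.nanmedian([f[2] for f in F],0);np.savez(n+"5.npz",W=W,P=P)
    def band(c,r,z0,z1,lab):
        m=(np.hypot(W[...,0]-c[0],W[...,1]-c[1])<r)&(W[...,2]>z0)&(W[...,2]<z1);q=W[m];v,u=np.nonzero(m)
        R=cv2.minAreaRect(q[:,:2].astype(np.float32));print(n,lab,len(q),"mean",q.mean(0).round(1),np.round(R[0],1),np.round(R[1],1),round(R[2],1),"px",u.mean().round(2),v.mean().round(2))
    band((516,-289),60,94,107,"L body");band((516,-289),25,108,122,"L btn");band((516,-289),25,111,122,"L btn")
    band((571,137),40,83,96,"S btn")
    band((571,137),60,6,18,"S base");band((516,-289),75,6,18,"L base")
    for y in range(-40,-39):pass
P=np.load("top5.npz")["P"].mean(2)
for v in range(206,240): print(v," ".join(f"{int(x):3d}" for x in P[v,394:434]))
```

```text
top L body 423 mean [ 515.7 -291.3   99.5] [ 516.4 -292.5] [66.3 65.5] 3.5 px 415.49 220.74
top L btn 44 mean [ 516.5 -290.3  115.6] [ 516.6 -290.3] [19.  19.8] 43.7 px 416.5 220.0
top L btn 44 mean [ 516.5 -290.3  115.6] [ 516.6 -290.3] [19.  19.8] 43.7 px 416.5 220.0
top S btn 0 mean [nan nan nan] [0. 0.] [0. 0.] 0.0 px nan nan
top S base 2 mean [539.6 108.   11.2] [539.6 108. ] [3.2 0. ] -91.9 px 284.5 219.0
top L base 169 mean [ 504.5 -270.8   12.1] [ 510.1 -264.6] [126.1  87.2] 33.5 px 402.59 226.76
scene L body 141 mean [ 512.3 -281.6   96.4] [ 514.1 -286.2] [64.8 65.5] 3.5 px 373.07 165.23
scene L btn 17 mean [ 513.  -284.   111.3] [ 512.6 -284.5] [17.2 15.9] 21.0 px 373.35 160.94
scene L btn 11 mean [ 514.2 -286.3  112. ] [ 514.3 -286.2] [16.  12.8] 4.1 px 373.27 160.45
scene S btn 36 mean [569.5 140.7  87.1] [570.2 139.4] [18.9 17.6] 29.4 px 298.5 222.0
scene S base 193 mean [563.1 151.8  10.7] [570.6 139.6] [63.5 64.4] 83.0 px 299.6 247.98
scene L base 100 mean [ 493.9 -267.6   11. ] [ 486.2 -274.9] [89.3 48.5] 54.2 px 375.37 189.93
206  46  47  43  47  46  48  45  46  48  
[... 4942 characters left out ...]
  44  42  42  41  41  42  40  37  38  39  39  37  36  36  37  38  35  38  39  39  38  38  40  39  39
237  44  43  41  43  51  56  56  55  53  52  45  38  38  35  36  38  35  34  36  34  36  35  38  36  37  38  36  39  39  36  37  39  39  37  37  36  39  38  38  40
238  44  44  41  44  44  43  40  44  44  42  40  37  35  39  37  36  33  36  36  33  35  35  34  36  36  35  37  36  34  37  38  36  38  37  36  36  40  38  39  41
239  43  44  41  43  42  42  40  43  43  44  41  37  37  37  38  36  35  36  37  36  37  36  39  38  36  35  38  38  36  37  37  36  36  37  39  34  37  38  38  37<stdin>:8: RuntimeWarning: Mean of empty slice.
  ret = um.true_divide(
  ret = ret.dtype.type(ret / rcount)
```

Large punch button: (516.5, −291), height 115. I'll carry the mallet over at its current height with the yaw unchanged.

To row units: -0.346 m / 0.6 = -0.5767, -0.315 m / 0.6 = -0.525.

move_arm --pt "0 0 0 -0.0417 0.03 -0.0083 0.0" --pt "0 0 0 -0.1167 0.085 -0.0083 0.0" --pt "0 0 0 -0.2 0.1467 -0.0083 0.0" --pt "0 0 0 -0.2833 0.2083 -0.0083 0.0" --pt "0 0 0 -0.3667 0.27 -0.0083 0.0" --pt "0 0 0 -0.45 0.33 -0.0083 0.0" --pt "0 0 0 -0.525 0.385 -0.0083 0.0" --pt "0 0 0 -0.5767 0.4233 -0.0083 0.0"

```text
clock: 8.93
eef_pos: [484.0, -326.8, 261.0]
tcp_rot: [3.141, 0.0, 0.804]
contact_force: [0.8, 0.7, -2.6]
opening: 0.217
grasp_force: 107.9
```

To row units: 0.075 m / 0.6 = 0.125, 0.06 m / 0.6 = 0.1.

move_arm --pt "0 0 0 0 0 0.0333 0.0" --pt "0 0 0 0 0 0.0667 0.0" --pt "0 0 0 0 0 0.1 0.0" --pt "0 0 0 0 0 0.125 0.0" --pt "0 0 0 0 0 0.125 0.0" --pt "0 0 0 0 0 0.125 0.0" --pt "0 0 0 0 0 0.125 0.0"

```text
clock: 9.8
eef_pos: [485.1, -324.6, 186.8]
tcp_rot: [3.14, -0.0, 0.806]
contact_force: [-0.6, -0.2, -3.2]
opening: 0.219
grasp_force: 107.9
```

Run:
```python
from h import *
for i in range(4):
    to(484.5,-324.5,152,46.2)
    F=cloud("scene")
p,d,W=F;np.savez("scene6.npz",p=p,W=W)
cv2.imwrite("pics/a6.png",cv2.resize(p[85:205,310:430,::-1],(600,600),interpolation=cv2.INTER_CUBIC))
```

```text
t 9.8 pos [ 485.1 -324.6  186.8] rot [ 3.1401e+00 -3.0000e-04  8.0580e-01] F [-0.6 -0.2 -3.2] q [-0.59  0.33  1.77  0.    1.04  0.17]
row [ 0.0015 -0.0003 -0.0005] [-0.0004 -0.0005  0.0348] dist rows 0.5570123238509676
t 9.85 pos [ 485.1 -324.5  186.7] rot [ 3.1403e+00 -2.0000e-04  8.0590e-01] F [ 0.2  0.5 -2.9] q [-0.59  0.34  1.77 -0.    1.04  0.17]
row [ 0.0013 -0.0002 -0.0005] [-0.0004 -0.0005  0.0347] dist rows 0.5554679543680955
t 9.9 pos [ 485.  -324.5  186.6] rot [ 3.1405e+00 -2.0000e-04  8.0580e-01] F [-0.3  0.9 -3.1] q [-0.59  0.34  1.77 -0.    1.04  0.17]
row [ 0.0011 -0.0002 -0.0005] [-0.0003 -0.0004  0.0346] dist rows 0.5536294029240372
t 9.95 pos [ 484.9 -324.4  186.4] rot [ 3.1407e+00 -1.0000e-04  8.0590e-01] F [ 0.5 -0.6 -3. ] q [-0.59  0.34  1.77 -0.    1.04  0.17]
row [ 0.0008 -0.0001 -0.0005] [-0.0003 -0.0002  0.0344] dist rows 0.5509084807494788
```

View pics/a6.png

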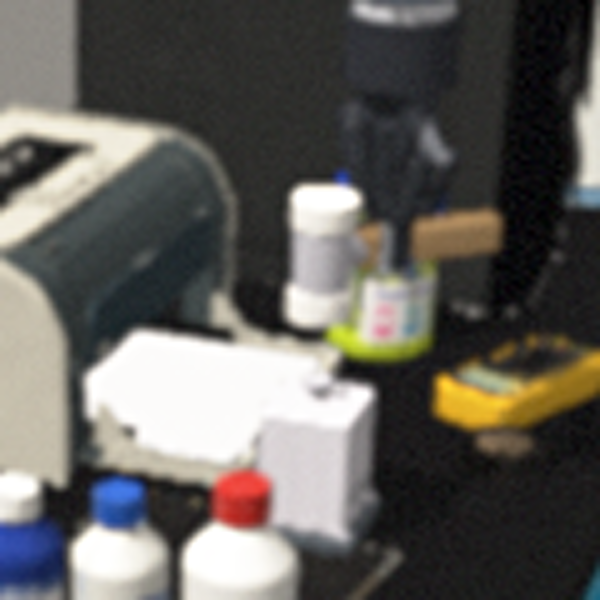

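The head hangs upright above the button, with its top at (326,197), lower rim at (319,312) and the button at (320,384). I'll work out the alignment and tilt numerically, comparing with the small-punch frame.

Run:
```python
from h import *
c=camera_params("scene");K=c["camera_matrix"];T=c["world_from_camera"]
def at(u,v,z):
    s=cv2.undistortPoints(np.array([[[u,v]]],float),K,np.array([c["k1"],0,0,0.])).ravel()
    d=T[:3,:3]@np.r_[s,1];o=T[:3,3];return (o+d*(z-o[2])/d[2])
f=lambda x,y:(310+x/5-.4,85+y/5-.4)
print("head top",at(*f(325.5,197),244).round(1),"button",at(373.4,160.7,115).round(1), at(*f(320,384),115).round(1))
def proj(P):
    q=np.linalg.inv(T)@np.r_[P,1];s=q[:2]/q[2];s=s*(1+c["k1"]*s@s);return K[:2,:2]@s+K[:2,2]
# expected shift of axis col between rims if upright, in crop px, vs seen ~ -7.5
a=at(*f(325.5,197),244);print("upright lean crop px", 5*(proj(np.r_[a[:2],168])-proj(np.r_[a[:2],236])))
# depth-based tilt: handle fit (z along handle) before the blow (scene2) and after (scene6), in TCP-relative coords
for n,tcp in(("scene2",(540,102.1,145.7)),("scene6",(485,-324.4,186.5))):
    W=np.load(n+".npz")["W"].reshape(-1,3)-tcp;h=np.radians(46.2);x=W[:,:2]@[np.cos(h),np.sin(h)];y=W[:,:2]@[-np.sin(h),np.cos(h)]
    m=(x<-25)&(x>-85)&(abs(y)<25)&(W[:,2]>-5)&(W[:,2]<45);q=np.c_[x,W[:,2]][m]
    print(n,m.sum(),"handle slope deg",np.degrees(np.arctan(np.polyfit(q[:,0],q[:,1],1)[0])),"z mean",q[:,1].mean())
    m=(x>15)&(x<85)&(abs(y-5)<40)&(W[:,2]>-35)&(W[:,2]<65);q=np.c_[x,y,W[:,2]][m];print(" head",len(q),q.mean(0).round(1),[ (np.percentile(q[(q[:,2]>a)&(q[:,2]<b)][:,0],[2,98]).round(1),np.percentile(q[(q[:,2]>a)&(q[:,2]<b)][:,1],[2,98]).round(1)) for a,b in((-24,-6),(40,52))])
# edges
p=np.load("scene6.npz")["p"].mean(2)
for v in list(range(122,152,2)):print(v," ".join(f"{int(t):3d}" for t in p[v,362:390]))
```

```text
head top [ 513.7 -278.6  244. ] button [ 510.7 -277.7  115. ] [ 508.  -272.3  115. ]
upright lean crop px [-5.40252559 97.64211267]
scene2 208 handle slope deg 0.11221455953558619 z mean 19.022114530018207
 head 598 [48.8 14.8 21. ] [(array([31.1, 69.6]), array([ 1.6, 25.5])), (array([28.4, 69.4]), array([ 4.8, 25.1]))]
scene6 123 handle slope deg 1.1032345427548438 z mean 17.343029735189372
 head 360 [51.8 15.5 18.5] [(array([31. , 70.7]), array([ 2.3, 28.9])), (array([30.9, 70.6]), array([-3.4, 28.7]))]
122  45  44  49  43  42  42  86 150 207 225 225 223 224 224 223 227 221 189 139  89  54  41  40  39  42  40  40  41
124  45  42  44  42  44  85 194 255 255 255 255 255 255 255 255 255 255 255 255 224 121  51  39  45  45  47  42  44
126  48  45  44  37  42  86 178 244 251 251 253 254 254 254 254 253 250 241 220 167 100  50  34  39  48  47  44  45
128  44  44  45  39  51 100 178 236 242 240 238 235 229 225 217 201 181 164 148 121  87  64  44  46  47  46  44  43
130  43  42  44  42  44  76 155 217 232 233 233 232 226 219 205 188 171 155 136 110  96 105 107 112 117 101  71  43
132  44  
[... 450 characters left out ...]
  56
140  42  46  44  42  39  69 129 180 198 193 192 183 176 166 149 135 124 127 132 120 112 136 143 136 135 145 142 130
142  28  32  37  36  75 158 222 224 209 197 191 182 172 160 147 135 132 145 153 141 162 212 223 208 199 203 202 191
144  26  29  21  33  88 179 244 250 248 242 231 222 217 209 200 196 190 184 160 144 177 222 226 212 196 189 182 175
146  26  24  27  38  97 178 237 245 240 239 235 233 229 223 202 186 163 156 147 152 182 221 226 211 198 193 193 194
148  23  25  22  30  72 148 216 239 240 239 233 229 218 204 190 173 158 140 142 165 200 223 221 211 204 197 195 195
150  55  32  22  18  22  37  74 107 131 140 141 136 133 142 164 167 159 139 139 171 208 223 212 191 181 177 185 188
```

To row units: 0.033 m / 0.6 = 0.055, 0.03 m / 0.6 = 0.05.

move_arm --pt "0 0 0 0 0 0.02 0.0" --pt "0 0 0 0 0 0.0367 0.0" --pt "0 0 0 0 0 0.05 0.0" --pt "0 0 0 0 0 0.055 0.0" --pt "0 0 0 0 0 0.055 0.0" --pt "0 0 0 0 0 0.055 0.0" --pt "0 0 0 0 0 0.055 0.0"

```text
clock: 10.88
eef_pos: [484.8, -324.4, 153.2]
tcp_rot: [3.141, -0.0, 0.806]
contact_force: [-1.3, -0.6, -2.6]
opening: 0.214
grasp_force: 107.9
```

Run:
```python
from h import *
F=[cloud("scene") for _ in range(20)]
P=np.mean([f[0] for f in F],0);W=np.nanmean([f[2] for f in F],0);np.savez("scene7.npz",P=P,W=W)
to(484.5,-324.5,152,46.2);tcp=sensors.sense()["eef_pos"]
h=np.radians(46.2);Q=W.reshape(-1,3)-tcp;x=Q[:,:2]@[np.cos(h),np.sin(h)];y=Q[:,:2]@[-np.sin(h),np.cos(h)]
for lo,hi in((-85,-25),(-75,-30)):
    m=(x<hi)&(x>lo)&(abs(y)<25)&(Q[:,2]>-5)&(Q[:,2]<45);q=np.c_[x,Q[:,2]][m];print(m.sum(),"slope",np.degrees(np.arctan(np.polyfit(q[:,0],q[:,1],1)[0])))
p=P.mean(2)
for v in list(range(128,168)):print(v," ".join(f"{int(t):3d}" for t in p[v,360:388]))
cv2.imwrite("pics/a7.png",cv2.resize(P[115:190,335:410,::-1].clip(0,255).astype(np.uint8),(600,600),interpolation=cv2.INTER_CUBIC))
```

```text
t 11.875 pos [ 484.6 -324.3  152.9] rot [-3.1415 -0.      0.8058] F [-0.2 -0.8 -3.1] q [-0.59  0.37  1.8   0.    0.97  0.17]
row [-0.0001 -0.     -0.0006] [-0.0003  0.0001  0.0009] dist rows 0.014671769281096635
112 slope -0.17103714274868068
92 slope -2.1770753269619303
128  43  44  43  44  43  43  44  43  43  42  42  41  41  40  40  40  44  46  45  47  51  47  40  39  44  47  45  41
129  43  42  44  43  43  42  43  42  41  40  39  40  40  40  40  44  60  70  56  46  49  46  39  39  43  46  45  40
130  43  42  42  43  42  42  41  40  40  43  50  65  77  81  81  85 103 113  85  55  47  44  40  38  42  46  45  42
131  42  42  41  42  41  40  39  43  67  96 119 147 172 181 181 181 189 189 154 111  77  53  42  39  44  46  45  41
132  40  41  41  40  41  38  41  74 143 205 233 246 253 253 253 253 252 249 243 216 162  96  51  39  42  44  41  40
133  38  37  38  39  38  37  52 120 221 255 255 255 255 255 255 255 255 255 255 255 243 155  71  40  42  44  42  45
134  38  37  37  37  35  33  63 146 244 255 255 255 255 255 255 255 255 255 255 255 253 180  82  39  39  45  46  54
135  40  39  38 
[... 3111 characters left out ...]
  26
162 251 251 251 251 251 250 249 250 251 250 241 219 179 153 139 142 154 159 154 149 143 131 124 112  81  42  25  25
163 251 251 250 251 251 251 251 251 251 251 248 229 184 146 137 156 180 190 187 184 183 180 178 161 117  62  27  24
164 251 250 249 249 251 251 251 251 251 251 251 244 221 185 174 195 223 229 224 217 218 216 208 178 126  67  29  24
165 250 249 246 247 250 251 251 251 251 251 252 251 246 237 231 238 248 251 247 243 243 239 223 173 115  62  27  23
166 250 249 247 250 252 252 251 251 251 252 252 252 252 251 250 251 252 252 252 252 252 243 207 150 103  57  27  24
167 251 250 250 252 252 251 250 251 252 253 253 253 252 252 252 252 252 252 252 253 251 229 169 129  97  57  27  24
```

View pics/a7.png

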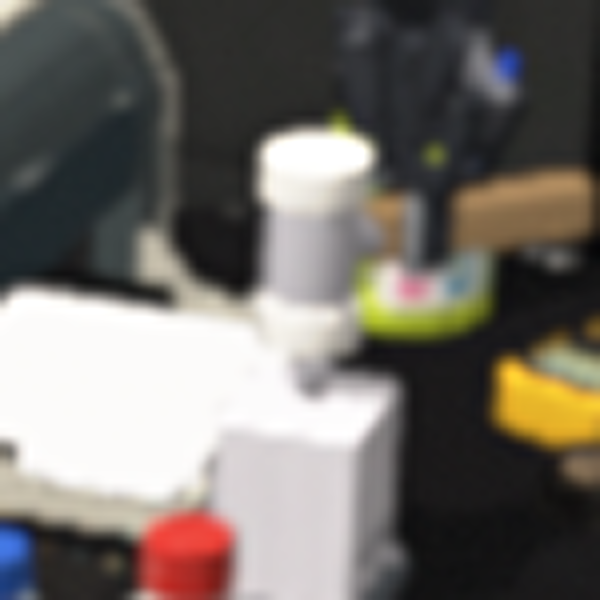

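The head is upright: the rim columns of 374.1 and 373.0 match the expected lean. It sits over the button at (310,380), about 1 mm off, with a gap of about 11.6 mm. One last trim, then a settle.

To row units: 0.0012 m / 0.6 = 0.002, -0.001 m / 0.6 = -0.0017.

move_arm --pt "0 0 0 -0.0017 0 0.002 0.0" --pt "0 0 0 -0.0017 0 0.002 0.0" --pt "0 0 0 -0.0017 0 0.002 0.0" --pt "0 0 0 -0.0017 0 0.002 0.0" --pt "0 0 0 -0.0017 0 0.002 0.0" --pt "0 0 0 -0.0017 0 0.002 0.0" --pt "0 0 0 -0.0017 0 0.002 0.0" --pt "0 0 0 -0.0017 0 0.002 0.0"

```text
clock: 12.88
eef_pos: [483.9, -325.0, 151.7]
tcp_rot: [-3.142, -0.0, 0.806]
contact_force: [-1.3, 0.3, -3.6]
opening: 0.216
grasp_force: 107.9
```

Run:
```python
from h import *
to(484.5,-324.5,152,46.2);print(sensors.sense()["grasp_force"]);print(order.sign_off())
```

```text
t 12.875 pos [ 483.9 -325.   151.7] rot [-3.1415 -0.      0.8057] F [-1.3  0.3 -3.6] q [-0.59  0.38  1.8   0.    0.97  0.17]
row [-0.0001 -0.     -0.0006] [ 0.0008  0.0001 -0.0003] dist rows 0.013161543404662038
107.92855381965637
the job is handed in; nothing more can be done
None
```

Job handed in at 12.9 s: the mallet pressed the small punch's button to its stop and it sprang back up; the mallet is now held upright, centred to about 1 mm and about 1 cm above the large punch's button, which it never touched, and the bottles were left undisturbed.

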